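Click the snap lid of the counter box shut, edge by edge

TASK

The lid of the clear food box on the ramen counter has sprung up along all four edges. Begin at the edge with the finger tab and go round clockwise as seen from above, pressing down each edge section until it clicks shut flush with the lid. Only press, without crushing, tipping, lifting or shoving the box, leave everything else on the counter undisturbed, and finish clear of it all.

Things in the scene. Friction and masses are not known exactly. Their poses are not given: they have to be found in the camera images.
- box: loose lidded food box, frosted clear walls, light grey lid; 140 mm (its x) x 200 (its y) x 90 high, 1 to 1.7 kg, at any yaw. Origin: centre of underside, z up. Shut lid top flat, 90 mm up. Lid: fixed middle panel 80 x 140 mm, fixed corners, a hinged rim section on each edge. A finger tab 50 mm wide sticks out 20 mm from the long -x edge; clockwise from above from the tab: -x, +y, +x, -y
- rim_front (a joint): rim section of the lid, 30 mm wide from hinge line to outer edge; rad: 0 = shut, 0.36 = sprung up (outer edge 11 mm above the lid), as at the start. This is long edge, box's own -x side, with the tab (140 mm long); 1st in the round. Pushed 20 mm from the hinge line it resists with 5 to 9 N at first, past 0.16 rad it clicks shut by itself and stays; let go earlier it springs back
- pad_front (a point): point to press on rim_front: on the section's top face, mid-length, 20 mm outside the hinge line and 10 mm inside the outer edge; about 7 mm above the lid's top when sprung up, level with it (90 mm above the counter) when shut
- rim_left (a joint): rim section of the lid, 30 mm wide from hinge line to outer edge; rad: 0 = shut, 0.36 = sprung up (outer edge 11 mm above the lid), as at the start. This is short edge, box's own +y side (80 mm long); 2nd in the round. Pushed 20 mm from the hinge line it resists with 5 to 9 N at first, past 0.16 rad it clicks shut by itself and stays; let go earlier it springs back
- pad_left (a point): point to press on rim_left: on the section's top face, mid-length, 20 mm outside the hinge line and 10 mm inside the outer edge; about 7 mm above the lid's top when sprung up, level with it (90 mm above the counter) when shut
- rim_back (a joint): rim section of the lid, 30 mm wide from hinge line to outer edge; rad: 0 = shut, 0.36 = sprung up (outer edge 11 mm above the lid), as at the start. This is long edge, box's own +x side, opposite the tab (140 mm long); 3rd in the round. Pushed 20 mm from the hinge line it resists with 5 to 9 N at first, past 0.16 rad it clicks shut by itself and stays; let go earlier it springs back
- pad_back (a point): point to press on rim_back: on the section's top face, mid-length, 20 mm outside the hinge line and 10 mm inside the outer edge; about 7 mm above the lid's top when sprung up, level with it (90 mm above the counter) when shut
- rim_right (a joint): rim section of the lid, 30 mm wide from hinge line to outer edge; rad: 0 = shut, 0.36 = sprung up (outer edge 11 mm above the lid), as at the start. This is short edge, box's own -y side (80 mm long); 4th in the round. Pushed 20 mm from the hinge line it resists with 5 to 9 N at first, past 0.16 rad it clicks shut by itself and stays; let go earlier it springs back
- pad_right (a point): point to press on rim_right: on the section's top face, mid-length, 20 mm outside the hinge line and 10 mm inside the outer edge; about 7 mm above the lid's top when sprung up, level with it (90 mm above the counter) when shut
- pepper: glass shaker with a steel cap, 42 mm diameter, 95 mm high, standing beside the box; a bystander, to be left alone. Origin at the centre of its underside
- chilli: glass shaker with a dark wooden cap, 38 mm diameter, 110 mm high, standing beside the box; a bystander, to be left alone. Origin at the centre of its underside
- teacup: white handleless cup, 72 mm across, 75 mm high, standing beside the box; a bystander, to be left alone. Origin at the centre of its underside
- spoon: spoon with a dark handle and steel bowl, 150 mm long, lying beside the tab edge of the box; a bystander, to be left alone. Origin at the centre of its underside (spoon: mid-length)
- bowl: empty black soup bowl, 150 mm across, 75 mm high, to the robot's left; a bystander, to be left alone. Origin at the centre of its underside

How it is judged:
On the way, in this order (a step that is already met when the one before it is completed fails the run):
1. the tab edge is clicked shut (value of joint rim_front below 0.06 rad), for 0.1 s.
2. the short edge next clockwise from the tab is clicked shut (value of joint rim_left below 0.06 rad), for 0.1 s.
3. the long edge opposite the tab is clicked shut (value of joint rim_back below 0.06 rad), for 0.1 s.
4. the last short edge is clicked shut (value of joint rim_right below 0.06 rad), for 0.1 s.
At the end, for the whole second after the job is handed in: all four rim sections are shut (each hinge below 0.06 rad), and the box stands flat and at rest on the counter within 30 mm of where it was (value of joint each of rim_front, rim_left, rim_back, rim_right below 0.06 rad and height (world z) of box below 0.006 m and angle between box's own z axis and vertical below 0.05 rad and linear speed of box below 0.02 m/s and distance of box from where it was at the start of the episode below 0.03 m); the robot touches nothing.
It fails at once if the box is lifted or tipped (height (world z) of box above 0.015 m or angle between box's own z axis and vertical above 0.15 rad).
It fails at once if the box is shoved more than 30 mm (distance of box from where it was at the start of the episode above 0.03 m).
It fails at once if the box is crushed (pushed with more than 60 N) (contact force between the fingers and box above 60 N).
It fails at once if a bystander is moved more than 30 mm (distance of any of pepper, chilli, teacup, spoon, bowl from where it was at the start of the episode above 0.03 m).
It fails at once if a standing bystander is tipped (angle between any of pepper, chilli, teacup, bowl's own z axis and vertical above 0.35 rad).
It also fails if it takes over 48 s, if anything falls off the work surface, if the arm or the gripper's body presses on something with over 40 N, if the wrist force passes 120 N, or if a joint passes its speed limit or range.

ROBOT

A 6-joint arm with a two-finger parallel gripper is mounted at the origin on the work surface. World frame = base frame: x ahead of the robot, y to its left, z up, the work surface at z = 0. Lengths are in m, angles in rad, forces in N, time in s.
With the tool pointing down it reaches from about 0.325 to 0.85 m from the base axis. Payload 15.5 kg.
Tool frame: the origin (TCP) lies midway between the tips of the shut fingers; the grasp point (between the pads) lies 19 mm behind it; z points along the fingers, y is the direction in which the jaws open and shut (so a half turn about z gives the same grasp; the last joint's range is limited). The gripper opens to 91 mm and grips with 3 to 60 N. Pads are 32 mm wide; open, the fingers measure 118 mm over their backs; the gripper's body (76 mm by 178 mm) begins 60 mm behind the grasp point.
Start: joints at [1.188, 0.494, 1.345, -0, 1.302, -0.096], TCP at [0.177, 0.599, 0.214] pointing down, gripper open.
Joint ranges: [-2.91, 2.91], [-0.82, 2.16], [0.22, 2.67], [-1.22, 4.37], [0.12, 2.79], [-3.08, 3.08]. Speed limits (rad/s): [1.89, 1.89, 2.57, 3.01, 3.01, 3.01].

INTERFACE

Orientations are given as a unit quaternion [x, y, z, w].
In Python, from rig import manip, eyes gives the robot as it stands.
- The arm moves only by the shell command python3 -m crank 'ROWS'. ROWS is JSON, a list of rows, each a list of 5 numbers: the shift along the tool's x, y, z in cm, then the turn about the tool's z in rad, then the closure, from 0 (fully open) to 1 (shut). A call has 1 to 12 rows; each row is the pose to reach, as a shift and turn from the pose commanded when the call began, along the tool's axes at that moment; what a row does not reach only later rows make up. A row lasts 1/10 s, in which the tool goes at most 50 mm and 8.59 degrees, less where a joint would pass 70% of its speed; a pose out of reach is approached as far as the arm can. A call with a gripper value outside its range is refused whole. The fingers move at their own pace and stop on an object; the grip force is fixed at half the most. Time passes only in rows, so rows that repeat a pose let the fingers close. It gives the time, the measured TCP pose, the force and the opening at its end, in the units of the state.
- manip.get_state(): the state, without advancing time (a new reading comes with each control period).
- eyes.capture(name): name is "scene" or "top" or "wrist"; returns the picture (480x640x3 uint8, blue, green, red); there is no depth.
- eyes.calibration(name): a dict with "fx", "fy", "cx", "cy" (pixels), "R" (3x3) and "t" (3): a world point X has camera coordinates R X + t. Camera axes: x right, y down, z forward; pixel columns grow to the right and rows downward; lengths in m; the calibration is good to about 2 mm. A picture is of the moment at which its call begins: read the wrist's pose just before it. calibration takes no time and is no camera call; for the wrist camera it gives the pose at the moment of the call.
- manip.hand_in(): hands the job in, once; it reports no verdict.
Trained networks look in the newest picture that a camera, given by its name, has taken for a name from the list of things; names that differ only in an ending like _2 or _b are one class to them, and where a whole thing is asked for, a point or a joint stands for the part that bears it (a point fixed in the world has none). Each returns a list of dicts, best first, with "confidence" (0 to 1); they miss things now and then, are a little off and sometimes report something else, mostly with a low value. They report only what shows in the picture. A call takes as long as a camera call.
- eyes.silhouettes(target, camera): "pixels" (480x640 bool, what is visible of it).
- eyes.spot_point(target, camera): "at" ([x, y, z] in m, in world coordinates, good to about 4 mm: a listed point, or the origin of a listed thing).
The state is a dict: "clock": time; "joints": joint angles; "qvel": joint speeds; "tau": joint torques, N m; "eef_pos": TCP position; "tcp_rot": TCP orientation; "contact_force": force on the tool from outside, world axes, zero at the start; "torque": the same for the moment, N m; "grip_width": finger opening in m.
Only numpy, scipy, OpenCV 4.12 (cv2) and the standard library are available. Lean on these libraries where they do the work, as an engineer would, in place of code of your own. Each camera call takes 0.05 s, during which the arm holds its last target.

## Working session

There is one attempt and no reset: what is moved stays moved. The work goes in short steps, Python scripts to look and compute and a shell command to move; the robot and the scene stay as the last step left them, time stands still between calls to the robot, and variables do not carry over. Pictures are saved under pics/ and viewed, and the job is handed in when it is done.

```bash
mkdir -p pics; ls; python3 - <<'E'
from rig import manip, eyes
import cv2
s=manip.get_state();print(s)
for c in("scene","top"):
    cv2.imwrite(f"pics/{c}0.png",eyes.capture(c))
    for n in ["pad_front","pad_left","pad_back","pad_right","box","pepper","chilli","teacup","spoon","bowl"]:
        print(c,n,[(d["at"],round(d["confidence"],2)) for d in eyes.spot_point(n,c)][:2])
E
```

```text
pics
{'clock': 0.0, 'joints': array([ 1.18849083e+00,  4.94176824e-01,  1.34614066e+00, -7.45856470e-06,
        1.30249936e+00, -9.54647882e-02]), 'qvel': array([ 0.00018531,  0.00015969, -0.00085978, -0.00041071,  0.00028679,
        0.00056495]), 'tau': array([-2.67535397e-03, -8.78848314e+01, -3.81830442e+01,  7.03902449e-02,
        5.38168650e-02, -1.08808133e-04]), 'eef_pos': array([0.1766607 , 0.59911058, 0.21333899]), 'tcp_rot': array([ 1.42928172e-01,  9.89732874e-01, -5.95565576e-04, -1.41340964e-04]), 'contact_force': array([0.73927032, 0.0220037 , 0.71891477]), 'torque': array([-0.01301563, -0.03675225, -0.02329022]), 'grip_width': 0.09119912362205686}
scene pad_front [([0.6234, 0.0063, 0.0991], 0.61)]
scene pad_left [([0.5197, 0.0005, 0.0952], 0.84), ([0.5557, 0.0994, 0.0942], 0.67)]
scene pad_back [([0.5566, 0.103, 0.0935], 0.89), ([0.4596, 0.5319, -0.0029], 0.52)]
scene pad_right [([0.6627, 0.1101, 0.0983], 0.86)]
scene box [([0.5891, 0.0579, -0.001], 0.93)]
scene pepper [([0.4601, -0.0316, 0.0041], 0.69), ([0.6192, 0.0057, 0.0997], 0.41)]
scene chilli [([0.7146, 0.1821, 0.0021], 0.56)]
scene teacup []
scene spoon [([0.68, -0.0568, -0.0035], 0.56)]
scene bowl [([0.4586, 0.5334, -0.0026], 0.88)]
top pad_front [([0.6228, 0.0055, 0.0997], 0.88)]
top pad_left [([0.5175, -0.0007, 0.0933], 0.68)]
top pad_back [([0.5575, 0.1056, 0.1021], 0.94), ([0.4965, 0.1743, -0.0037], 0.32)]
top pad_right [([0.6639, 0.1042, 0.0975], 0.93)]
top box [([0.5893, 0.0563, 0.0012], 0.64)]
top pepper [([0.4621, -0.0334, -0.0003], 0.98)]
top chilli [([0.7144, 0.1795, -0.0045], 0.73)]
top teacup [([0.4973, 0.1713, -0.0026], 0.7)]
top spoon [([0.675, -0.0606, -0.0], 0.67)]
top bowl [([0.4608, 0.5286, -0.0], 0.64)]
```

View pics/scene0.png

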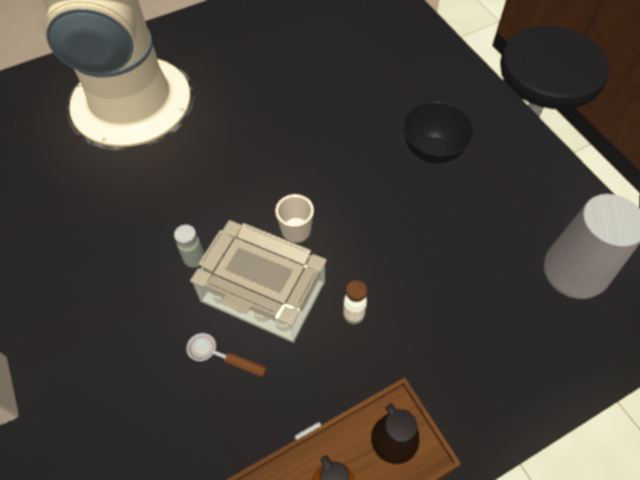

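View pics/top0.png

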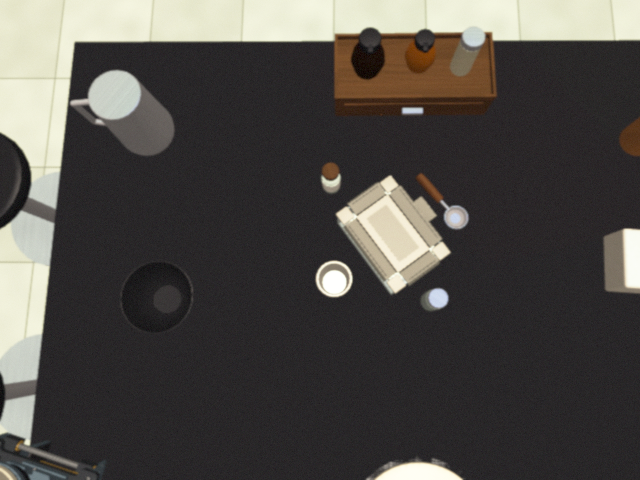

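The top view shows the lidded box at about (393,235), with its tab at (425,208) facing away and to the right. The pepper is at (435,299), the cup at (334,280), the chilli at (331,178) and the spoon at (445,203). The detections agree with this, so next I'll fit the box pose.

```bash
cat > h.py <<'E'
import numpy as np
from scipy.spatial.transform import Rotation as Ro
loc={"front":(-.06,0),"left":(0,.09),"back":(.06,0),"right":(0,-.09),"c":(0,0)}
obs=[("front",.6234,.0063),("left",.5197,.0005),("back",.5566,.103),("right",.6627,.1101),("c",.5891,.0579),
("front",.6228,.0055),("left",.5175,-.0007),("back",.5575,.1056),("right",.6639,.1042),("c",.5893,.0563)]
a=np.array([complex(*loc[o[0]]) for o in obs]);b=np.array([complex(o[1],o[2]) for o in obs])
ca,cb=a.mean(),b.mean();r=((a-ca).conj()*(b-cb)).sum();yaw=np.angle(r);u=np.exp(1j*yaw)
t=cb-u*ca
pad={k:np.array([(t+u*complex(*v)).real,(t+u*complex(*v)).imag]) for k,v in loc.items()}
def delta(st,xyz):
    R=Ro.from_quat(st["tcp_rot"]).as_matrix()
    return R.T@(np.array(xyz)-st["eef_pos"])*100
def turn(st):
    R=Ro.from_quat(st["tcp_rot"]).as_matrix();d=yaw-np.arctan2(R[1,0],R[0,0])
    return -((d+np.pi)%(2*np.pi)-np.pi)
E
python3 - <<'E'
from h import *
from rig import manip
print(t,yaw,np.abs(b-(t+u*a)).round(4));print(pad)
s=manip.get_state();print(delta(s,[*pad["front"],.15]),turn(s))
E
```

```text
(0.59025+0.05487j) 2.1944037886537275 [0.0019 0.0031 0.0015 0.0027 0.0032 0.0026 0.003  0.0031 0.0033 0.0017]
{'front': array([0.62528804, 0.00616337]), 'left': array([0.51719006, 0.00231293]), 'back': array([0.55521196, 0.10357663]), 'right': array([0.66330994, 0.10742707]), 'c': array([0.59025, 0.05487])}
[-59.80068792 -44.21546676   6.39503962] 0.6603682935039643
```

```bash
python3 -m crank '[[-4,-3,0,0.05,1],[-8,-6,0,0.15,1],[-12,-9,0,0.25,1],[-16,-12,0,0.35,1],[-20,-15,0,0.45,1],[-24,-18,0,0.55,1],[-28,-21,0,0.66,1],[-32,-24,0,0.66,1],[-36,-27,0,0.66,1],[-40,-30,0,0.66,1],[-44,-33,0,0.66,1],[-47,-35,0,0.66,1]]'
python3 - <<'E'
from h import *
from rig import manip
s=manip.get_state();print(s["joints"],delta(s,[*pad["front"],.15]),turn(s))
E
```

```text
clock: 2.3
eef_pos: [0.5301, 0.1281, 0.2141]
tcp_rot: [0.457, 0.89, 0.0, 0.0]
contact_force: [0.3, 0.3, -0.6]
grip_width: 0.0007
[ 1.27800925e-01  3.81354918e-01  1.54319799e+00 -3.58643876e-04
  1.21636664e+00 -4.94713446e-01] [-15.45153111   0.61884248   6.41976827] -0.0009688684247501911
```

```bash
python3 -m crank '[[-4,0.2,0,0,1],[-8,0.4,0,0,1],[-12,0.5,0,0,1],[-15.4,0.6,0,0,1],[-15.4,0.6,4,0,1],[-15.4,0.6,7,0,1],[-15.4,0.6,8.5,0,1],[-15.4,0.6,8.5,0,1],[-15.4,0.6,8.5,0,1]]'
python3 - <<'E'
from h import *
from rig import manip,eyes
import cv2
s=manip.get_state();print(s["eef_pos"],delta(s,[*pad["front"],.11]),turn(s))
for c in("top","scene"):
    i=eyes.capture(c)
    i=i[100:340,280:520] if c=="top" else i[190:400,150:400]
    cv2.imwrite(f"pics/{c}1.png",cv2.resize(i,None,fx=2.3,fy=2.3))
E
```

```text
clock: 3.2
eef_pos: [0.6237, 0.0094, 0.1294]
tcp_rot: [0.456, 0.89, 0.0, 0.0]
contact_force: [-0.4, -0.6, 0.2]
grip_width: -0.0
[0.62372359 0.00935809 0.12943711] [-0.35031762 -0.06013153  1.94376267] 0.00043468527973899995
```

View pics/scene1.png

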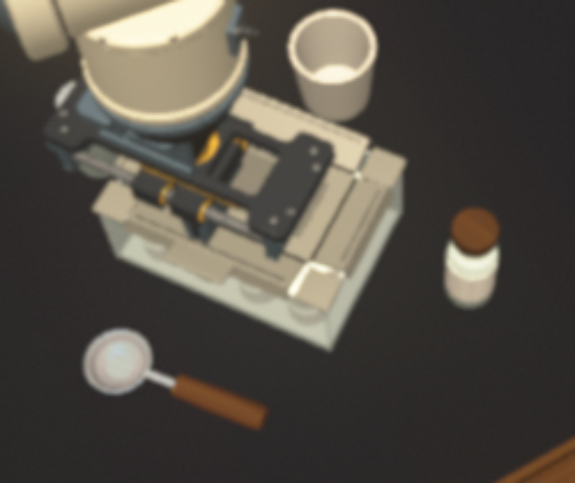

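View pics/top1.png

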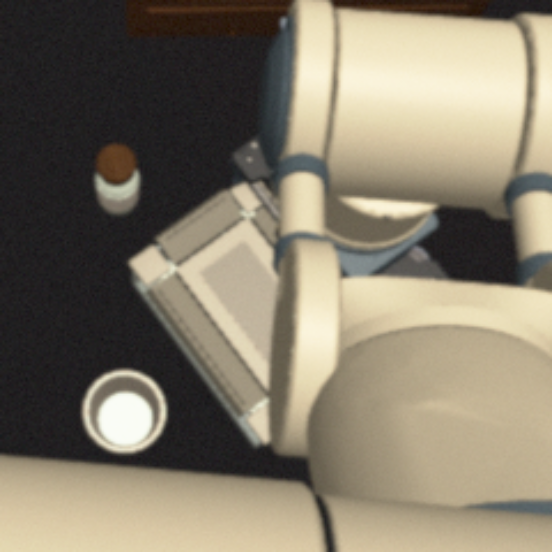

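In the scene crop the closed fingers are at about (205,225), above the middle of the tab edge. I'll shift a few mm outward and press.

```bash
python3 -m crank '[[-0.3,0,1,0,1],[-0.3,0,2,0,1],[-0.3,0,2.5,0,1],[-0.3,0,2.9,0,1],[-0.3,0,3.2,0,1],[-0.3,0,3.4,0,1],[-0.3,0,3.4,0,1]]'
python3 -m crank '[[0,0,0.15,0,1],[0,0,0.3,0,1],[0,0,0.4,0,1],[0,0,0.4,0,1]]'
```

```text
clock: 4.0
eef_pos: [0.625, 0.007, 0.0946]
tcp_rot: [0.456, 0.89, -0.0, -0.0]
contact_force: [-0.1, -0.4, -0.7]
grip_width: 0.0004
clock: 4.4
eef_pos: [0.6251, 0.0069, 0.0908]
tcp_rot: [0.456, 0.89, -0.0, -0.0]
contact_force: [-0.6, -1.1, -0.5]
grip_width: 0.001
```

```bash
python3 -m crank '[[0,0,0.1,0,1],[0,0,0.15,0,1],[0,0,0.15,0,1]]'
python3 -m crank '[[0,0,-1,0,1],[0,0,-4,0,1],[4,0,-6,0,1],[8,0,-6,0,1],[12,0,-6,0,1],[16,0,-6,0,1],[16,0,-6,0,1]]'
python3 - <<'E'
from h import *
from rig import manip,eyes
import cv2
for c in("scene","wrist"):
    i=eyes.capture(c)
    i=i[190:400,150:400] if c=="scene" else i
    cv2.imwrite(f"pics/{c}2.png",cv2.resize(i,None,fx=2.3,fy=2.3) if c=="scene" else i)
s=manip.get_state();print(s["eef_pos"],delta(s,[*pad["left"],.11]),turn(s))
E
```

```text
clock: 4.7
eef_pos: [0.6253, 0.0069, 0.0902]
tcp_rot: [0.456, 0.89, 0.0, 0.0]
contact_force: [-2.2, 0.1, 11.6]
grip_width: 0.0005
clock: 5.4
eef_pos: [0.5288, 0.1398, 0.15]
tcp_rot: [0.455, 0.891, -0.0, -0.001]
contact_force: [-0.4, -0.3, -1.0]
grip_width: 0.0
[0.5316293  0.13741744 0.15001254] [-10.10395271  -9.08507026   3.99985943] 0.0020489744002385457
```

View pics/scene2.png

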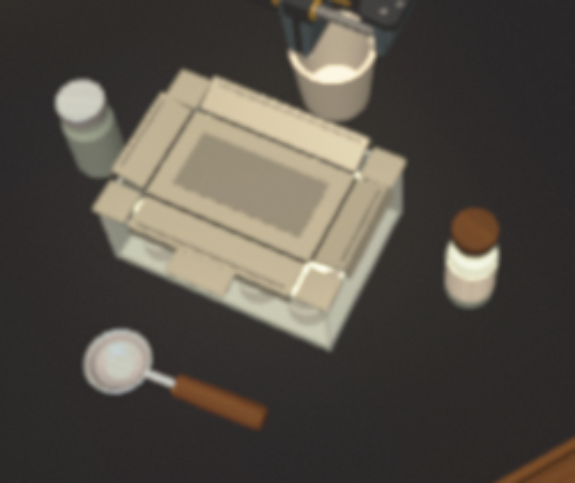

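View pics/wrist2.png

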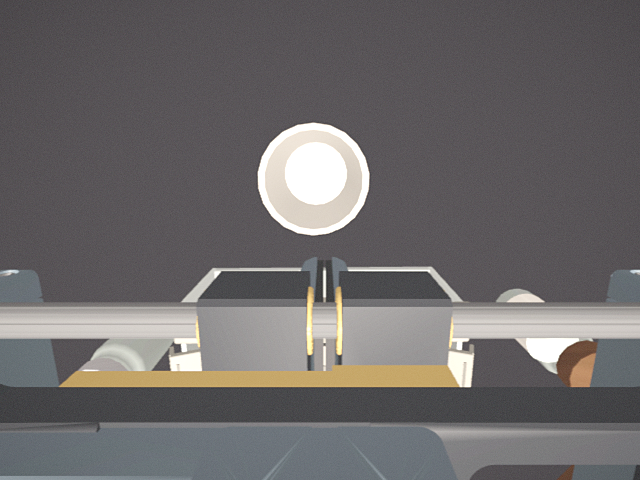

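The tab edge now lies flat in the scene crop: the joint around (210,240) is level with the corners, and contact was felt at z = 0.090. The box hasn't moved. Next is the left edge, on the pepper side.

```bash
python3 -m crank '[[-3.5,-3,0,0,1],[-7,-6,0,0,1],[-10.1,-9.1,0,0,1],[-10.1,-9.1,0,0,1],[-10.1,-9.1,0,0,1]]'
python3 - <<'E'
from h import *
from rig import manip,eyes
import cv2
i=eyes.capture("scene")[190:400,150:400]
cv2.imwrite("pics/scene3.png",cv2.resize(i,None,fx=2.3,fy=2.3))
s=manip.get_state();print(s["eef_pos"],delta(s,[*pad["left"],.0945]),turn(s))
E
```

```text
clock: 6.0
eef_pos: [0.5174, -0.0001, 0.1496]
tcp_rot: [0.457, 0.889, 0.0, 0.0]
contact_force: [-0.1, 0.1, -0.4]
grip_width: 0.0005
[0.51745252 0.00091843 0.1495928 ] [0.13009135 0.05713345 5.50927521] -0.001437220558386354
```

View pics/scene3.png

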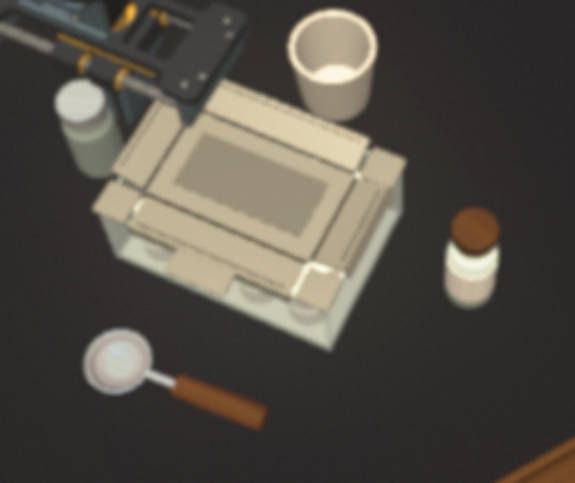

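The fingers are at about (130,105), above the left edge, and the pepper at (82,120) is clear of them. Pressing now.

```bash
python3 -m crank '[[0.1,0,2,0,1],[0.1,0,4,0,1],[0.1,0,4.7,0,1],[0.1,0,5,0,1],[0.1,0,5.3,0,1],[0.1,0,5.5,0,1],[0.1,0,5.7,0,1],[0.1,0,5.85,0,1],[0.1,0,5.95,0,1],[0.1,0,6.05,0,1],[0.1,0,6.05,0,1]]'
```

```text
clock: 7.15
eef_pos: [0.5165, 0.0025, 0.0899]
tcp_rot: [0.456, 0.89, 0.0, 0.0]
contact_force: [-5.8, 1.2, 22.1]
grip_width: 0.0005
```

```bash
python3 -m crank '[[0,0,-2,0,1],[0,0,-6,0,1],[2,3,-6,0,1],[4,6,-6,0,1],[6,9,-6,0,1],[6,9,-6,0,1],[6,9,-6,0,1]]'
python3 - <<'E'
from h import *
from rig import manip,eyes
import cv2
i=eyes.capture("scene")[190:400,150:400]
cv2.imwrite("pics/scene4.png",cv2.resize(i,None,fx=2.3,fy=2.3))
i=eyes.capture("top")[100:340,280:520]
cv2.imwrite("pics/top4.png",cv2.resize(i,None,fx=2.3,fy=2.3))
s=manip.get_state();print(s["eef_pos"],delta(s,[*pad["back"],.0945]),turn(s))
E
```

```text
clock: 7.85
eef_pos: [0.5542, 0.1042, 0.1488]
tcp_rot: [0.455, 0.89, -0.0, -0.0]
contact_force: [-0.2, -0.5, 0.1]
grip_width: 0.0005
[0.55389194 0.10310584 0.14881597] [-0.03925317  0.13765362  5.43151908] 0.0001664924150244218
```

View pics/scene4.png

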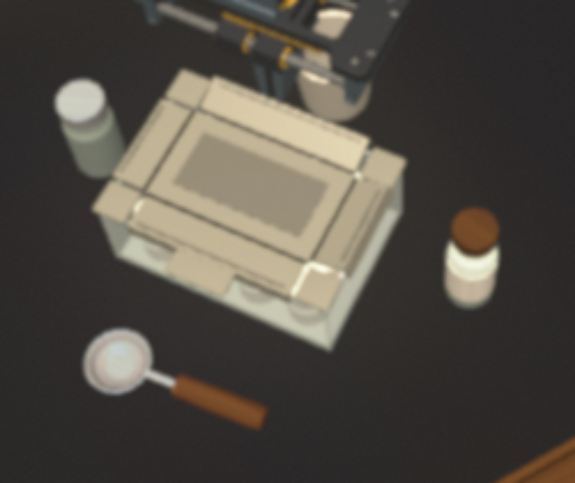

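View pics/top4.png

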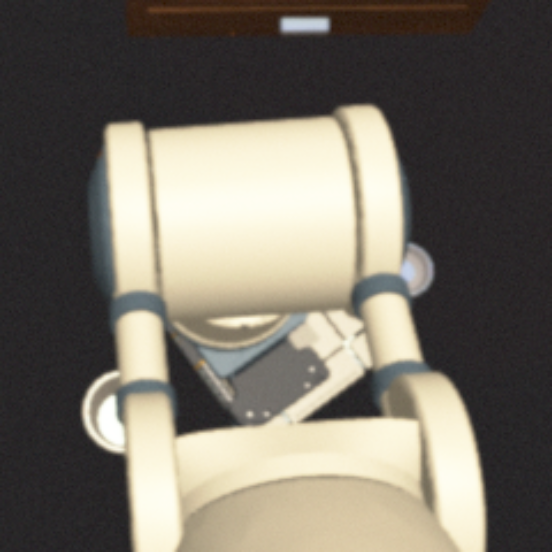

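In the scene crop the left edge, around (150,135), is now flush with its corners. The fingers are at about (270,80), above the middle of the back edge, so I'll press there.

```bash
python3 -m crank '[[0,0.1,2,0,1],[0,0.1,4,0,1],[0,0.1,4.6,0,1],[0,0.1,4.9,0,1],[0,0.1,5.2,0,1],[0,0.1,5.4,0,1],[0,0.1,5.6,0,1],[0,0.1,5.8,0,1],[0,0.1,5.9,0,1],[0,0.1,5.95,0,1],[0,0.1,5.95,0,1]]'
python3 -m crank '[[0,0,-2,0,1],[0,0,-6,0,1],[-2,3,-6,0,1],[-4,6,-6,0,1],[-6,9,-6,0,1],[-6,9,-6,0,1],[-6,9,-6,0,1]]'
python3 - <<'E'
from h import *
from rig import manip,eyes
import cv2
i=eyes.capture("scene")[190:400,150:400]
cv2.imwrite("pics/scene5.png",cv2.resize(i,None,fx=2.3,fy=2.3))
s=manip.get_state();print(s["eef_pos"],delta(s,[*pad["right"],.0945]),turn(s))
E
```

```text
clock: 9.05
eef_pos: [0.5553, 0.1042, 0.0901]
tcp_rot: [0.456, 0.89, 0.0, 0.0]
contact_force: [-2.5, -1.2, 13.0]
grip_width: 0.0003
clock: 9.75
eef_pos: [0.6632, 0.1081, 0.1489]
tcp_rot: [0.456, 0.89, -0.0, -0.0]
contact_force: [-1.4, 0.4, -0.7]
grip_width: 0.0006
[0.66246988 0.10817715 0.14899636] [-0.11315473  0.02945677  5.44954526] 0.00041468189482074536
```

View pics/scene5.png

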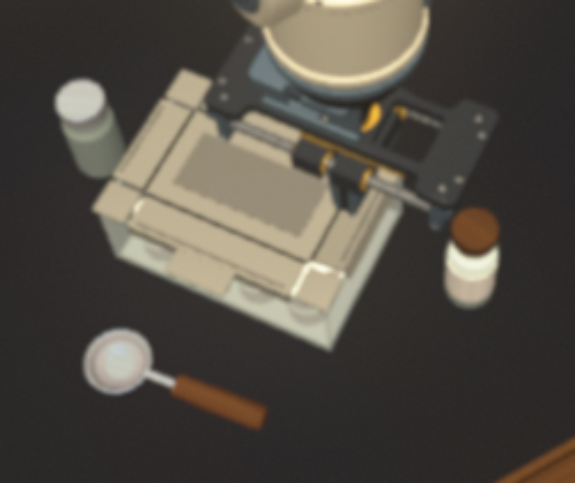

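The fingers are at about (345,205), above the middle of the right edge. The back press met a hard stop at z = 0.0901. The gripper body, about 0.17 high during the press, clears the 0.11 chilli at (470,255).

```bash
python3 -m crank '[[-0.1,0,2,0,1],[-0.1,0,4,0,1],[-0.1,0,4.6,0,1],[-0.1,0,4.9,0,1],[-0.1,0,5.2,0,1],[-0.1,0,5.4,0,1],[-0.1,0,5.6,0,1],[-0.1,0,5.8,0,1],[-0.1,0,5.9,0,1],[-0.1,0,6,0,1],[-0.1,0,6,0,1]]'
python3 -m crank '[[0,0,-2,0,1],[0,0,-6,0,1],[0,0,-11,0,1],[4,0,-13,0,1],[8,0,-13,0,1],[12,0,-13,0,1],[16,0,-13,0,1],[20,0,-13,0,1],[24,0,-13,0,1],[28,0,-13,0,1],[28,0,-13,0,1],[28,0,-13,0,1]]'
python3 - <<'E'
from h import *
from rig import manip,eyes
import cv2
for c in("scene","top"):
    i=eyes.capture(c)
    for n in ["pad_front","pad_left","pad_back","pad_right","box","pepper","chilli","teacup","spoon","bowl"]:
        print(c,n,[(d["at"],round(d["confidence"],2)) for d in eyes.spot_point(n,c)][:1])
    i=i[190:400,150:400] if c=="scene" else i[100:340,280:520]
    cv2.imwrite(f"pics/{c}6.png",cv2.resize(i,None,fx=2.3,fy=2.3))
s=manip.get_state();print(s["clock"],s["eef_pos"],s["contact_force"])
E
```

```text
clock: 10.9
eef_pos: [0.6639, 0.1073, 0.0901]
tcp_rot: [0.456, 0.89, 0.0, 0.0]
contact_force: [-3.0, -0.9, 9.8]
grip_width: 0.0002
clock: 12.1
eef_pos: [0.4998, 0.3351, 0.2195]
tcp_rot: [0.455, 0.89, 0.0, 0.0]
contact_force: [0.5, -0.2, -0.1]
grip_width: 0.0002
scene pad_front [([0.6217, 0.005, 0.0923], 0.81)]
scene pad_left [([0.5177, -0.0017, 0.0896], 0.63)]
scene pad_back [([0.5517, 0.1021, 0.086], 0.83)]
scene pad_right [([0.6605, 0.1091, 0.0928], 0.98)]
scene box [([0.5887, 0.0538, -0.0029], 0.64)]
scene pepper [([0.4583, -0.0305, 0.0006], 0.71)]
scene chilli [([0.7151, 0.1824, 0.0019], 0.87)]
scene teacup [([0.498, 0.174, -0.0031], 0.77)]
scene spoon []
scene bowl [([0.4593, 0.5308, -0.0026], 0.73)]
top pad_front []
top pad_left [([0.5157, 0.0007, 0.0862], 0.97)]
top pad_back [([0.556, 0.1043, 0.0943], 0.78)]
top pad_right [([0.664, 0.1048, 0.0926], 0.75)]
top box [([0.5887, 0.0572, -0.0009], 0.94)]
top pepper [([0.4596, -0.0332, -0.002], 0.75)]
top chilli [([0.7149, 0.1793, -0.0015], 0.87)]
top teacup [([0.4988, 0.1754, -0.0042], 0.85)]
top spoon [([0.674, -0.061, 0.0008], 0.96)]
top bowl [([0.4585, 0.5312, 0.0011], 0.56)]
13.2 [0.50013863 0.33459932 0.21939968] [ 0.31724831  0.53725081 -0.65537649]
```

View pics/scene6.png

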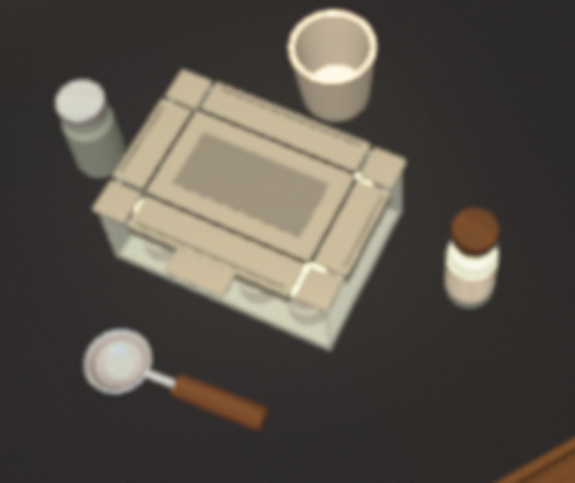

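View pics/top6.png

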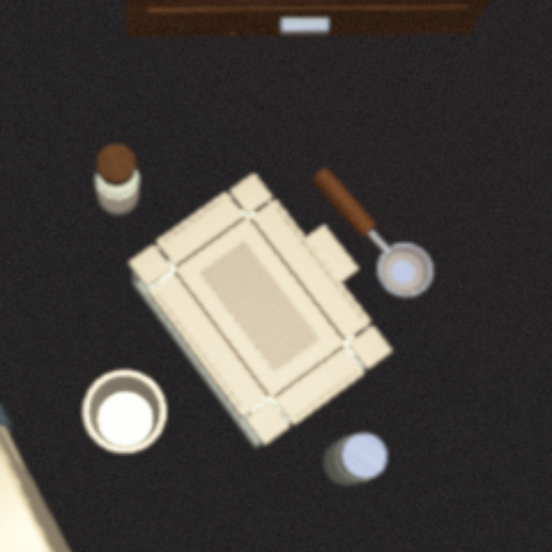

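In both views all four sections are evenly lit and flush with the lid. In the top crop the box is unmoved around (262,310), the bystanders are unmoved, and the arm is clear.

```bash
python3 -c "
from rig import manip
print(manip.hand_in())"
```

```text
the job is handed in; nothing more can be done
None
```

All four edges of the lid are pressed shut and the job is handed in. I pressed with the closed fingers in the order you asked: the tab edge, then the short edge on the pepper side, the long edge opposite the tab, and the last short edge.

- **Closing:** each press ended on a firm stop at z ≈ 0.090 m, the shut height, with 10–22 N at the wrist. The clicks themselves weren't measured; this and the pictures are the evidence that each edge is shut. In the last pictures all four sections lie flush with the lid.
- **Box and bystanders:** the repeat detections put the box and bystanders within about 5 mm of where they started, which is within the network's error.
- **Arm:** it ended at about z = 0.22 m, well to the side of the box, with no contact force. The clock read 13.2 s before hand-in.
- **Detector misses:** in the last round it missed the spoon in the scene view and pad_front in the top view. Each was found in the other view and shows plainly in the pictures.

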